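# Pin the drawbar coupling

## Task

Couple the drawbar: slide the tongue along its shoe until the hole in its eye lies over the hidden hole in the shoe, which must be found by feel, and thread the steel pin from its stand down through both until it is fully home, its collar resting on the eye. Feel with light pressure and never force the pin. Leave the packing block, the nut and the clamp strap where they are.

Things in the scene. Friction and masses are not known exactly. Their poses are not given: they have to be found in the camera images.
- shoe: The coupling's fixed shoe: a grey painted steel channel, 110 x 224 mm on the bench (x across, y along the channel), cheeks 45 mm high. Origin in the middle of its underside on the bench, z up. The tongue slides in it along the shoe's y.
- shoe_mid (a point): Middle of the shoe, 32 mm above the bench, on top of the lower knuckle: a clamped flat steel plate (12 to 32 mm above the bench) out of sight under all of the tongue, with one plain vertical 15.5 mm through hole. The hole is on the shoe's centre line (shoe x = 0), but its place along y is not reported: it was set by hand, up to 18 mm to either side of this point. Axes as the shoe's.
- eye_top (a point): Centre of the hole's mouth on top of the tongue's eye, 57 mm above the bench; axes as the shoe's. The eye is a round steel boss, 34 mm diameter, 12 mm high, on the tongue; its vertical hole is 15.5 mm wide and goes 24 mm down through boss and tongue, ending 1 mm above the lower knuckle.
- tongue (a joint): Place of the tongue along the shoe's y (m): the eye's offset from the shoe's origin, from -0.030 to 0.055; starts between 0.030 and 0.050. The tongue is a flat steel bar 52 mm wide, 12 mm thick, its top level with the cheeks. It slides against 2.5 N of friction and stays where it is left; a pin standing in its eye carries it along.
- pin_head (a point): Centre of the steel pin's square head (18 x 18 mm, 42 mm high); z up along the pin, x and y square to the head's flats. This point is 73 mm above the pin's tip. Below the head is a round collar (28 mm diameter, 6 mm thick), below that a round shank of 14 mm diameter, 46 mm long, its last 5 mm tapered to 12 mm. Mass 0.09 to 0.18 kg. It starts upright in its stand.
- vee: Bystander: a loose plain dark steel packing block, 30 x 60 mm, 35 mm high; origin in the middle of its underside.
- lug (a point): Centre of the upright thumb lug on the tongue, by which it can be pushed or pulled: a steel block 34 mm across the shoe, 14 mm thick along it, standing from 45 to 75 mm above the bench (this point: 60 mm). It stands 85 mm from the eye, towards the shoe's -y.
- pin_collar (a point): Centre of the underside of the pin's collar, 46 mm above its tip, 27 mm below the centre of the head; same axes.
- stand: The pin's stand: a fixed aluminium block 56 x 56 mm, 62 mm high, with a vertical hole of 18 mm in which the pin stands with its collar on the top. Origin in the middle of its underside.
- big_nut: Bystander: a loose steel hexagon nut, 36 x 41 mm, 29 mm high; origin in the middle of its underside.
- strap: Bystander: a loose flat clamp strap, 36 x 100 mm, 16 mm high; origin in the middle of its underside.
Not all that is in view belongs to the job. Of the things like the part that bears pin_head, leave any that is blue; of the rest the smaller one is meant.

How it is judged:
At the end, for the whole second after the job is handed in: The pin stands upright (within 0.08 rad) through the tongue's eye and the shoe's hole, the underside of its collar within 3 mm of the eye's top face and centred on the eye within 3 mm, at rest and released (z of pin_collar in the frame of eye_top below 0.003 m and horizontal distance between pin_collar and eye_top below 0.003 m and angle between pin_head's own z axis and vertical below 0.08 rad and linear speed of pin below 0.01 m/s); the robot touches nothing.
It fails at once if the pin is pressed against the coupling with more than 60 N (contact force between pin and shoe above 60 N).
It fails at once if the packing block is moved by more than 15 mm (distance of vee from where it was at the start of the episode above 0.015 m).
It fails at once if the nut is moved by more than 15 mm (distance of big_nut from where it was at the start of the episode above 0.015 m).
It fails at once if the clamp strap is moved by more than 15 mm (distance of strap from where it was at the start of the episode above 0.015 m).
It also fails if it takes over 72 s, if anything falls off the work surface, if the arm or the gripper's body presses on something with over 40 N, if the wrist force passes 120 N, or if a joint passes its speed limit or range.

## Robot

A 7-joint arm with a two-finger parallel gripper is mounted at the origin on the work surface; the furniture and walls round the work are solid. World frame = base frame: x ahead of the robot, y to its left, z up, the work surface at z = 0. Lengths are in m, angles in rad, forces in N, time in s.
With the tool pointing down it reaches from about 0.4 to 0.85 m from the base axis. Payload 6.9 kg.
Tool frame: the origin (TCP) lies midway between the tips of the shut fingers; the grasp point (between the pads) lies behind it (ctrl.pinch_z is the z of the grasp point in the tool frame, in m); z points along the fingers, y is the direction in which the jaws open and shut (so a half turn about z gives the same grasp; the last joint's range is limited). The gripper opens to 85 mm and grips with 20 to 120 N. Pads are 22 mm wide; open, the fingers measure 114 mm over their backs; the gripper's body (76 mm by 85 mm) begins 54 mm behind the grasp point. The pads swing forward as they close: fully open they stand 13 mm farther back than shut.
Start: joints at [-1.228, 0.507, -0.238, 1.5, 0.126, 1.149, -0.155], TCP at [0.147, 0.608, 0.231] pointing down, gripper open.
Joint ranges: [-3.08, 3.08], [-0.24, 2.05], [-1.43, 1.35], [0, 2.5], [-1.52, 4.66], [0.17, 1.96], [-2.89, 2.89]. Speed limits (rad/s): [2.39, 2.39, 3.14, 3.14, 3.14, 3.14, 3.14].

## Interface

Orientations are given as a unit quaternion [w, x, y, z].
In Python, from station import ctrl, get_state, vision, ticket, models gives the robot as it stands. Calls block until the motion is done:
- ctrl.movep(position, orientation): joint-space move of the TCP to a pose.
- ctrl.movel(position, frame=None, max_speed=0.15): straight line of the TCP; frame=None keeps the orientation; max_speed is the mean speed in m/s.
- ctrl.set_joints(angles): joint-space move.
- ctrl.ungrasp() and ctrl.close_gripper(force=None): open the fingers fully, or close them until they stop; force is the grip in N (None keeps the last).
- ctrl.pause(seconds).
- ctrl.ik(position, orientation): joint angles nearest the present ones, or None.
- get_state(): the state.
- vision.grab_frame(name): name is "scene" or "side" or "wrist"; returns (picture, depth): 384x512x3 uint8, blue, green, red; 384x512 float32, m along the optical axis (not along the pixel's ray), 0 where there is no reading.
- vision.camera_info(name): a dict with "mtx" (3x3 intrinsics, pixels), "R" (3x3) and "t" (3): a world point X has camera coordinates R X + t; the wrist camera has in their place "hand_eye" (4x4, takes a point from camera to tool coordinates, whose origin is the TCP and whose axes are the flange's). Camera axes: x right, y down, z forward; pixel columns grow to the right and rows downward; lengths in m; the calibration is good to about 2 mm. A picture is of the moment at which its call begins: read the wrist's pose just before it. camera_info takes no time and is no camera call.
A pose or a line that the arm cannot do raises ctrl.Unreachable and nothing moves.
- ticket.close_job(): hands the job in, once; it reports no verdict.
Trained networks look in the newest picture that a camera, given by its name, has taken for a name from the list of things; names that differ only in an ending like _2 or _b are one class to them, and where a whole thing is asked for, a point or a joint stands for the part that bears it (a point fixed in the world has none). Each returns a list of dicts, best first, with "p" (0 to 1); they miss things now and then, are a little off and sometimes report something else, mostly with a low value. They report only what shows in the picture. A call takes as long as a camera call. They do not tell look-alikes from the thing itself.
- models.recognise(camera, target): "point" ([column, row] in pixels, amid what is visible of it).
- models.masks_of(camera, target): "mask" (384x512 bool, what is visible of it) and "point" ([column, row] in pixels, amid what is visible of it).
The state is a dict: "time": time; "qpos": joint angles; "qd": joint speeds; "tau": joint torques, N m; "tcp_pos": TCP position; "eef_rot": TCP orientation; "contact_force": force on the tool from outside, world axes, zero at the start; "wrist_torque": the same for the moment, N m; "width": finger opening in m.
Only numpy, scipy, OpenCV 4.12 (cv2) and the standard library are available. Lean on these libraries where they do the work, as an engineer would, in place of code of your own. Each camera call takes 0.05 s, during which the arm holds its last target. There are 200 camera calls.

## Working session

There is one attempt and no reset: what is moved stays moved. The work goes in short steps, each a Python script; the robot and the scene stay as the last script left them, time stands still between calls to the robot, and variables do not carry over. Pictures are saved under pics/ and viewed, about 8 in all and at most 12, crops included, and the job is handed in when it is done.

```bash
mkdir -p pics; ls
python3 - <<'E'
from station import ctrl, get_state, vision, models
import cv2, numpy as np
ims=[]
for n in ["scene","side"]:
    im,d=vision.grab_frame(n); ims.append(im); np.save(f"pics/{n}_d.npy",d); cv2.imwrite(f"pics/{n}.png",im)
    for t in ["pin_head","stand","shoe","tongue","vee","big_nut","strap","lug","eye_top"]:
        try: print(n,t,[(np.round(r["point"]).tolist(),round(r["p"],2)) for r in models.recognise(n,t)])
        except Exception as e: print(n,t,e)
cv2.imwrite("pics/a.png",cv2.resize(ims[0],(800,600)));cv2.imwrite("pics/b.png",cv2.resize(ims[1],(800,600)))
s=get_state();print(s["time"],s["tcp_pos"],s["eef_rot"],s["width"],ctrl.pinch_z)
for n in ["scene","side"]: print(vision.camera_info(n))
print(vision.camera_info("wrist"))
E
```

```text
pics
scene pin_head [([134.0, 234.0], 0.73), ([137.0, 214.0], 0.64), ([164.0, 217.0], 0.63)]
scene stand [([165.0, 236.0], 0.85)]
scene shoe [([264.0, 206.0], 0.79)]
scene tongue [([252.0, 202.0], 0.79)]
scene vee [([252.0, 251.0], 0.66)]
scene big_nut [([175.0, 218.0], 0.57)]
scene strap [([294.0, 174.0], 0.74)]
scene lug [([252.0, 203.0], 0.59)]
scene eye_top [([250.0, 206.0], 0.56)]
side pin_head [([290.0, 311.0], 0.89), ([234.0, 300.0], 0.53), ([268.0, 278.0], 0.49)]
side stand [([265.0, 291.0], 0.63)]
side shoe [([239.0, 206.0], 0.77)]
side tongue [([246.0, 204.0], 0.65), ([264.0, 294.0], 0.52)]
side vee [([310.0, 237.0], 0.7)]
side big_nut [([216.0, 282.0], 0.77), ([188.0, 154.0], 0.46)]
side strap [([185.0, 153.0], 0.7)]
side lug [([249.0, 212.0], 0.84)]
side eye_top [([247.0, 207.0], 0.9)]
1.0 [0.14665396 0.60755082 0.23127596] [-8.99446205e-06  1.18157324e-01  9.92994888e-01 -5.12195545e-06] 0.0856861131619003 -0.0187
{'mtx': array([[383.70158534,   0.        , 255.69817812],
       [  0.        , 383.70158534, 190.86730185],
       [  0.        ,   0.        ,   1.        ]
[... 388 characters left out ...]
3918,  0.32548873,  0.0035708 ],
       [ 0.22996244,  0.67572041, -0.70037076],
       [-0.23037566, -0.66140684, -0.7137703 ]]), 't': array([ 0.48507655, -0.03895347,  1.27276524])}
{'mtx': array([[344.80232847,   0.        , 254.48409804],
       [  0.        , 344.80232847, 189.05535325],
       [  0.        ,   0.        ,   1.        ]]), 'hand_eye': array([[-7.69316896e-04, -9.63476797e-01, -2.67790719e-01,
         6.75210474e-02],
       [ 9.99998732e-01, -3.67747511e-04, -1.54971661e-03,
        -3.75875701e-04],
       [ 1.39463663e-03, -2.67791572e-01,  9.63475858e-01,
        -1.42966349e-01],
       [ 0.00000000e+00,  0.00000000e+00,  0.00000000e+00,
         1.00000000e+00]])}
```

Run:
```python
import cv2,numpy as np
a=cv2.imread("pics/scene.png");b=cv2.imread("pics/side.png")
c=cv2.resize(a[140:290,90:330],(800,500),interpolation=cv2.INTER_CUBIC)
d=cv2.resize(b[120:345,150:350],(533,600),interpolation=cv2.INTER_CUBIC)
cv2.imwrite("pics/a1.png",c);cv2.imwrite("pics/b1.png",d)
```

```text
(no output)
```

View pics/a1.png

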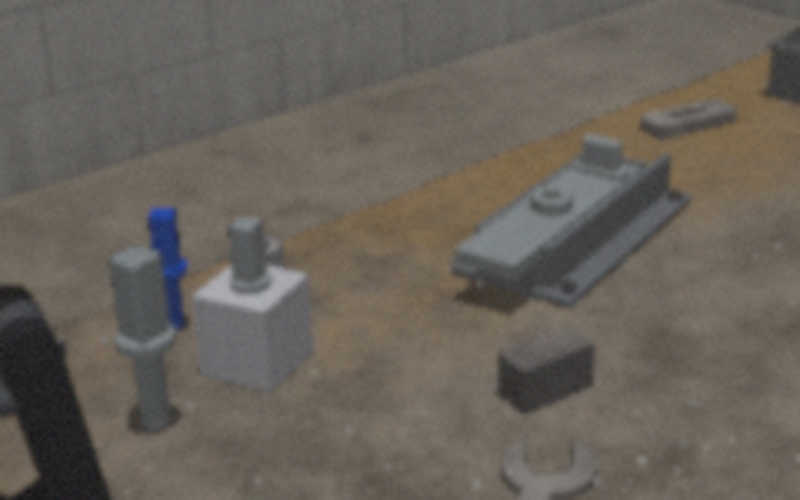

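View pics/b1.png

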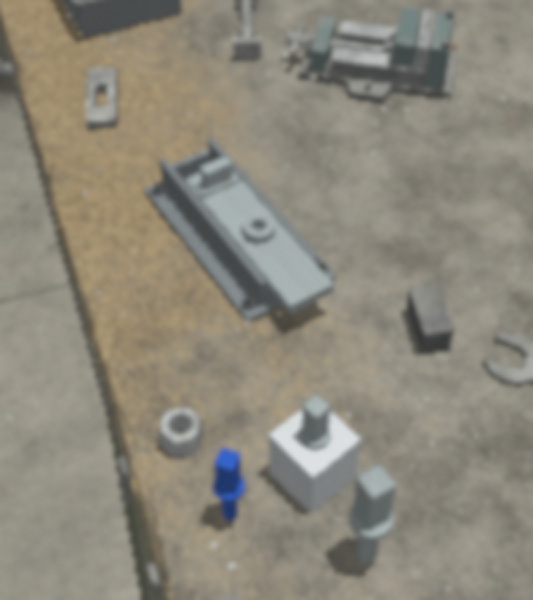

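The images show three pin-like things in the side view: a blue one at (234,300), a large grey one standing free at (290,311), and a small grey one in the stand at (268,275). The small grey one in the stand is the target. The nut is at (217,282), the packing block at (310,237) and the strap at (187,155), so all three are clear of the route.

```bash
cat > h.py <<'E'
import numpy as np, cv2
from scipy.spatial.transform import Rotation as Ro
from station import ctrl,get_state,vision,models
def wristpose():
    s=get_state(); q=s["eef_rot"]; T=np.eye(4); T[:3,:3]=Ro.from_quat([q[1],q[2],q[3],q[0]]).as_matrix(); T[:3,3]=s["tcp_pos"]; return T
def cloud(n,d,T=None):
    c=vision.camera_info(n); v,u=np.indices(d.shape); K=c["mtx"]
    P=np.stack([(u-K[0,2])/K[0,0]*d,(v-K[1,2])/K[1,1]*d,d],-1)
    if T is None: W=(P-c["t"])@c["R"]
    else:
        M=T@c["hand_eye"]; W=P@M[:3,:3].T+M[:3,3]
    W[d<=0]=np.nan; return W
def q_down(yaw):  # tool y axis at world angle yaw
    y=np.array([np.cos(yaw),np.sin(yaw),0]); z=np.array([0,0,-1.]); x=np.cross(y,z)
    r=Ro.from_matrix(np.stack([x,y,z],1)).as_quat(); return [r[3],*r[:3]]
def rect(W,m):
    p=W[m][:,:2]*1000; r=cv2.minAreaRect(p.astype(np.float32)); return np.round(r[0],1),np.round(r[1],1),round(r[2],1),len(p)
E
python3 - <<'E'
from h import *
for n in ["scene","side"]:
    vision.grab_frame(n)
    W=cloud(n,np.load(f"pics/{n}_d.npy")); z=W[...,2]
    for t,zz in [("stand",(.058,.066)),("pin_head",(.1,.116)),("shoe",(.040,.049)),("lug",(.070,.08)),("eye_top",(.053,.061)),("vee",(.03,.039)),("big_nut",(.025,.033)),("strap",(.012,.02))]:
        for r in models.masks_of(n,t)[:3]:
            m=r["mask"]&(z>zz[0])&(z<zz[1])
            if m.sum()>3: print(n,t,round(r["p"],2),np.round(r["point"]),*rect(W,m), np.round(np.median(W[m],0)*1000), "zmax",np.nanpercentile(z[r["mask"]],98).round(3))
E
```

```text
scene stand 0.85 [166. 236.] [551.1 228.9] [55.4 55.6] 21.7 215 [539. 240.  62.] zmax 0.063
scene stand 0.39 [252. 203.] [517.7 -71.5] [34.9 96.9] 25.1 36 [ 533. -108.   62.] zmax 0.074
scene pin_head 0.63 [136. 233.] [528.6 320. ] [29.3 16.8] 59.4 108 [526. 322. 108.] zmax 0.124
scene pin_head 0.6 [162. 216.] [550.1 229.6] [21.5 16. ] 51.3 63 [548. 230. 107.] zmax 0.11
scene shoe 0.57 [263. 207.] [521.4 -54.3] [ 70.8 251.2] 13.8 790 [507. -14.  45.] zmax 0.068
scene lug 0.97 [252. 203.] [ 531.6 -109.3] [25.7  7.5] 14.7 18 [ 530. -111.   73.] zmax 0.071
scene eye_top 0.55 [252. 207.] [524.9 -63.8] [34.4 99.6] 12.9 91 [521. -39.  57.] zmax 0.073
scene vee 0.93 [255. 249.] [384.4 111.4] [60.8 31.3] 79.5 236 [382. 114.  35.] zmax 0.036
scene big_nut 0.55 [173. 218.] [643.8 147.1] [11.4 26.9] 49.4 18 [640. 149.  28.] zmax 0.066
scene strap 0.49 [293. 175.] [ 616.8 -332.6] [86.7 36.6] 76.6 105 [ 614. -332.   16.] zmax 0.018
side stand 0.69 [268. 289.] [555.7 226.4] [58.3 57.5] 22.8 354 [564. 236.  61.] zmax 0.064
side pin_head 0.78 [290. 309.] [543.9 322.6] [16.2 29.8] 63.3 60 [548. 324. 109.] zmax 0.125
side pin_head 0.68 [267. 277.] [557.2 227.6] [17.2 17.3] 25.8 71 [558. 229. 109.] zmax 0.111
side shoe 0.89 [236. 207.] [528.1 -57.4] [ 71.3 251.6] 13.4 1215 [522. -23.  44.] zmax 0.069
side lug 0.23 [239. 208.] [ 542.4 -114.8] [32.9 14.7] 17.4 51 [ 542. -114.   74.] zmax 0.07
side eye_top 0.8 [249. 206.] [530.3 -68. ] [ 33.1 104.1] 13.8 104 [527. -38.  56.] zmax 0.074
side vee 0.83 [310. 237.] [391.  109.5] [60.7 28.6] 81.3 199 [391. 113.  34.] zmax 0.037
side big_nut 0.47 [215. 280.] [658.9 155.8] [35.3 34.4] 55.7 112 [659. 156.  28.] zmax 0.031
side big_nut 0.34 [312. 237.] [389.7 109.3] [62.  30.7] 80.8 76 [394. 121.  32.] zmax 0.037
side strap 0.82 [186. 155.] [ 622.1 -340.4] [102.6  33.4] 78.2 176 [ 621. -345.   16.] zmax 0.019
```

Run:
```python
from h import *
t0=get_state()["time"]
ctrl.movep([.553,.229,.21],q_down(np.radians(113)))
print("t",t0,get_state()["time"])
T=wristpose(); im,d=vision.grab_frame("wrist"); cv2.imwrite("pics/w1.png",im)
W=cloud("wrist",d,T); z=W[...,2]
print(rect(W,(z>.058)&(z<.066)&(abs(W[...,0]-.553)<.06)&(abs(W[...,1]-.229)<.06)))
m=(z>.104)&(z<.116)&(abs(W[...,0]-.553)<.03)&(abs(W[...,1]-.229)<.03); print(rect(W,m),W[m].mean(0))
print(T[:3,3])
```

```text
t 1.9 3.9
(array([553.9, 226.1]), array([56.7, 56.2]), 23.1, 3086)
(array([553.7, 226. ]), array([18.6, 18. ]), 26.4, 590) [0.55278622 0.22562457 0.10986314]
[0.55248653 0.23030833 0.21008489]
```

View pics/w1.png

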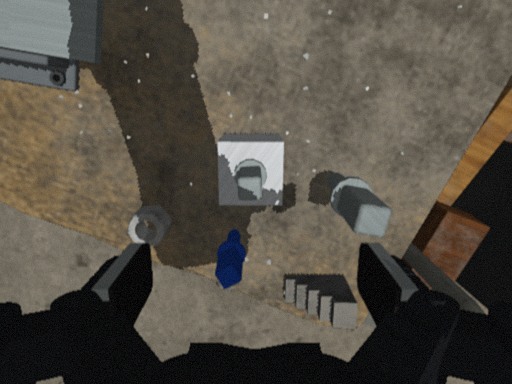

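The pin is at (250,180) in its white stand. The blue pin (230,260), the large grey pin (360,205) and the nut (148,225) are all clear of the jaws.

Run:
```python
from h import *
q=q_down(np.radians(114.5))
ctrl.movep([.5535,.226,.16],q)
ctrl.movel([.5535,.226,.075],max_speed=.1)
print(get_state()["contact_force"])
ctrl.close_gripper(60); s=get_state(); print(s["time"],s["width"],s["tcp_pos"],s["contact_force"])
ctrl.movel([.5535,.226,.165],max_speed=.1); ctrl.pause(.3)
s=get_state(); print(s["time"],s["width"],s["tcp_pos"],s["contact_force"])
# towards the shoe, eye in view
ctrl.movep([.53,.03,.20],q); ctrl.pause(.2)
T=wristpose(); im,d=vision.grab_frame("wrist"); cv2.imwrite("pics/w2.png",im); np.save("pics/w2d.npy",d); np.save("pics/w2T.npy",T)
print(get_state()["time"],T[:3,3])
```

```text
[-0.4204391   1.17042066  0.40057019]
5.8917 0.017445161058548746 [0.55358508 0.22601545 0.07520345] [-0.7041946  -0.5112186   2.00114367]
7.2417 0.01742835945132254 [0.55338463 0.22594865 0.16459621] [-0.93986602  0.42971864 -1.19844796]
8.3083 [0.53012549 0.03178201 0.19969835]
```

View pics/w2.png

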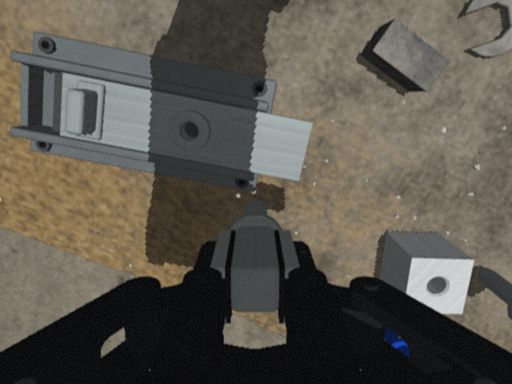

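The pin is held upright, with its tip near (255,208). The eye hole is at (193,129), the lug at (85,108), and the shoe's base spans about (20..275, 35..190).

Run:
```python
from h import *
d=np.load("pics/w2d.npy");T=np.load("pics/w2T.npy");W=cloud("wrist",d,T);z=W[...,2]
im=cv2.imread("pics/w2.png")
N=lambda c,r:(abs(W[...,0]-c[0])<r)&(abs(W[...,1]-c[1])<r)
eye0=W[131,215]; print("around",W[129,193],eye0)
m=(z>.053)&(z<.061)&N(W[129,180][:2],.03); print("boss",rect(W,m),cv2.minEnclosingCircle((W[m][:,:2]*1000).astype(np.float32)))
g=cv2.cvtColor(im,cv2.COLOR_BGR2GRAY)
h=(np.hypot(W[...,0]-W[m][:,0].mean(),W[...,1]-W[m][:,1].mean())<.012)&(z<.05); print("hole px",np.argwhere(h).mean(0)[::-1] if h.any() else None,h.sum())
m=(z>.07)&(z<.08)&(np.arange(512)[None]<130); print("lug",rect(W,m))
m=(z>.040)&(z<.049)&(np.arange(512)[None]<330)&(np.arange(384)[:,None]<200); print("cheek+tongue",rect(W,m))
m=(z>-.005)&(z<.02)&(np.arange(512)[None]<285)&(np.arange(384)[:,None]<195)
print("flange z hist",np.histogram(z[m],bins=np.arange(-.005,.021,.0025)))
L=(W-T[:3,3])@T[:3,:3]  # tool coords
for lo,hi in [(-.04,-.02),(-.02,0),(0,.01),(.01,.02),(.02,.03),(.03,.04),(.04,.05),(.05,.06)]:
    k=(L[...,2]>lo)&(L[...,2]<hi)&(np.abs(L[...,1])<.02)&(np.abs(L[...,0])<.03)
    if k.sum()>3: p=L[k]*1000; print(lo,k.sum(),np.round([p[:,0].min(),p[:,0].max(),p[:,1].min(),p[:,1].max(),p[:,2].max()],1))
```

```text
around [ 0.51921121 -0.03420633  0.03272126] [ 0.51080767 -0.01492094  0.04594329]
boss (array([518.5, -33.5]), array([32.9, 32.9]), 23.1, 1054) ((518.5671997070312, -33.9798469543457), 16.95240592956543)
hole px [189.67916667 130.80833333] 240
lug (array([ 538.3, -115.8]), array([34.1, 14.3]), 15.3, 892)
cheek+tongue (array([525. , -59.5]), array([ 70.5, 253.1]), 13.6, 16944)
flange z hist (array([ 2654, 19262,  3488,     8,   774,  7074,   391,   650,   132,
         121]), array([-0.005 , -0.0025,  0.    ,  0.0025,  0.005 ,  0.0075,  0.01  ,
        0.0125,  0.015 ,  0.0175,  0.02  ]))
-0.04 4789 [-11.7  12.2 -19.9  20.  -20. ]
-0.02 1575 [  6.1  11.6 -20.   19.9  -0. ]
0 688 [  5.4  13.9 -13.2  11.9  10. ]
0.01 68 [  5.   13.7 -13.3  12.5  13. ]
0.03 80 [ 2.9  7.2 -6.5  5.7 40. ]
0.04 120 [-0.7  7.  -7.5  6.  49.7]
0.05 48 [ 1.4  6.8 -6.9  6.2 58.4]
```

```bash
cat >> h.py <<'E'
u=np.array([-.235,.972])  # shoe +y in world
v=np.array([.972,.235])   # shoe +x
TIP=.0590
def F(): return np.array(get_state()["contact_force"])
def down(xy,z0,z1,F0,step=.001,lim=4.,speed=.03):
    """lower the commanded TCP in steps until Fz rises lim above the free value"""
    z=z0
    while z>z1+1e-6:
        z=max(z-step,z1); ctrl.movel([*xy,z],max_speed=speed); f=F()-F0
        if f[2]>lim: break
    return z,f
E
python3 - <<'E'
from h import *
Rz=np.array([np.cos(np.radians(114.5)),np.sin(np.radians(114.5))])
e=np.array([.5185,-.0337])+.0005*Rz
ctrl.movep([*e,.135],q_down(np.radians(114.5))); ctrl.pause(.3)
F0=F(); print(get_state()["time"],F0,get_state()["tcp_pos"],e)
z,f=down(e,.135,.119,F0,.004,3); print(z,f)
z,f=down(e,z,.104,F0,.001,4); s=get_state(); print(s["time"],"tip z",z-TIP,f,s["tcp_pos"],s["wrist_torque"])
np.save("F0.npy",F0); np.save("e.npy",e)
E
```

```text
9.0667 [-0.08845116 -0.67234505 -1.30520292] [ 0.51893859 -0.03231802  0.13568309] [ 0.51829265 -0.03324502]
0.119 [-0.09770639 -0.19236647 -0.01125617]
13.95 tip z 0.045 [0.29774571 1.30277686 0.31573262] [ 0.51826135 -0.03325871  0.10395349] [-0.00786092  0.05359147 -0.02995456]
```

Run:
```python
from h import *
e=np.load("e.npy");F0=np.load("F0.npy")
z,f=down(e,.104,.094,F0,.002,4); print(z,f)
if z<.0945: z,f=down(e,z,.087,F0,.0005,3,.02)
s=get_state(); print(s["time"],"tip z",z-TIP,f,s["tcp_pos"],s["wrist_torque"])
```

```text
0.094 [-0.2725217   0.6588557  -0.44483059]
16.95 tip z 0.0315 [-1.69784095 -0.190175    8.73732956] [ 0.51845918 -0.03323691  0.09110488] [ 0.0313305   0.46502079 -0.02093138]
```

Run:
```python
from h import *
e=np.load("e.npy");F0=np.load("F0.npy")
z=.0909; zc=.0911; s=0.; found=False; log=[]
while s<.070:
    s+=.00125; p=e-s*u
    ctrl.movel([*p,z],max_speed=.02); f=F()-F0; fl=f[:2]@u; log.append((round(s*1e3,1),round(z*1e3,1),round(f[2],1),round(fl,1)))
    if f[2]>20 or abs(fl)>25: print("abort"); break
    if f[2]>7: z+=.0003
    elif f[2]<2:
        z2,f=down(p,z,zc-.003,F0,.0006,3,.02)
        if z2<zc-.0022 : found=True; z=z2; break
        z=z2
    if s>.001 and f[2]>2 and z<zc-.0012: zc=z+.0002; 
st=get_state(); print(found,s,z,f,st["time"],st["tcp_pos"]); print(*log[::2])
np.save("s.npy",[s,z])
```

```text
True 0.041250000000000016 0.0881 [ 0.9790326  -0.15208189  0.85829043] 27.45 [ 0.52801862 -0.07340067  0.08808268]
(1.2, 90.9, np.float64(5.9), np.float64(1.8)) (3.8, 91.2, np.float64(4.4), np.float64(6.0)) (6.2, 91.2, np.float64(2.9), np.float64(4.5)) (8.8, 91.2, np.float64(1.2), np.float64(4.1)) (11.2, 90.9, np.float64(5.3), np.float64(4.5)) (13.7, 90.9, np.float64(6.6), np.float64(5.4)) (16.2, 90.9, np.float64(6.5), np.float64(5.8)) (18.8, 90.9, np.float64(6.5), np.float64(6.1)) (21.2, 91.2, np.float64(2.9), np.float64(3.7)) (23.8, 91.2, np.float64(1.7), np.float64(3.3)) (26.3, 90.9, np.float64(7.3), np.float64(6.6)) (28.8, 91.2, np.float64(2.2), np.float64(3.3)) (31.3, 90.6, np.float64(9.0), np.float64(5.8)) (33.8, 90.9, np.float64(6.6), np.float64(5.9)) (36.3, 90.9, np.float64(5.4), np.float64(5.5)) (38.8, 91.2, np.float64(1.6), np.float64(3.3)) (41.3, 90.9, np.float64(1.0), np.float64(2.8))
```

The tip has dropped 3 mm into the hidden hole. I'll go on down gently, easing off the side load as I go.

Run:
```python
from h import *
e=np.load("e.npy");F0=np.load("F0.npy"); s,z=np.load("s.npy"); p=e-s*u; log=[]; stuck=0
for i in range(50):
    zt=z-.001
    ctrl.movel([*p,zt],max_speed=.02); f=F()-F0; log.append((round(zt*1e3,1),*np.round([f[2],f[:2]@u,f[:2]@v],1).tolist()))
    if np.linalg.norm(f)>25: print("abort"); break
    lat=f[:2]; n=np.linalg.norm(lat)
    if n>2: p=p+lat/n*min(.0005,.00012*n)
    if f[2]>6:
        if zt<.0725: z=zt; break
        stuck+=1; ctrl.movel([*p,z],max_speed=.02)
        if stuck>6: print("stuck"); break
    else: z=zt
    if z<.0685: break
st=get_state(); print(z,f,st["time"],st["tcp_pos"],p-(e-s*u)); print(*log,sep="\n")
np.save("p.npy",[*p,z])
```

```text
0.06909999999999998 [-3.74541778  1.27002926 12.25193912] 32.2 [ 0.52815552 -0.07327659  0.0700897 ] [-0.00044945  0.0001524 ]
(np.float64(87.1), 0.1, 0.6, 0.6)
(np.float64(86.1), -0.1, 0.5, -0.0)
(np.float64(85.1), 0.9, 0.6, 0.0)
(np.float64(84.1), 0.3, 0.5, 0.1)
(np.float64(83.1), 0.3, 1.4, 0.4)
(np.float64(82.1), -0.2, 1.4, 0.4)
(np.float64(81.1), 1.0, -0.1, 0.5)
(np.float64(80.1), 1.5, 1.9, 0.6)
(np.float64(79.1), 0.2, 0.5, 0.6)
(np.float64(78.1), -0.1, 1.1, 1.4)
(np.float64(77.1), 0.4, -0.4, 0.8)
(np.float64(76.1), 0.7, 0.4, 0.3)
(np.float64(75.1), -0.3, 0.7, 0.0)
(np.float64(74.1), 0.3, 0.4, 0.4)
(np.float64(73.1), -0.3, 1.1, 0.8)
(np.float64(72.1), 0.7, 0.5, 0.6)
(np.float64(71.1), 0.7, 1.3, 0.5)
(np.float64(70.1), 1.8, 1.3, 0.3)
(np.float64(69.1), 12.3, 2.1, -3.3)
```

The collar seated at TCP z = 0.070, where I expected it. Next I'll release, retreat and check.

Run:
```python
from h import *
x,y,z=np.load("p.npy")
ctrl.movel([x,y,.0701],max_speed=.02); print(F()-np.load("F0.npy"))
ctrl.ungrasp(); ctrl.pause(.2)
ctrl.movel([x,y,.20],max_speed=.12); 
ctrl.movel([x,y+.03,.23],max_speed=.12);ctrl.pause(.3)
T=wristpose(); im,d=vision.grab_frame("wrist"); W=cloud("wrist",d,T); zz=W[...,2]
N=(abs(W[...,0]-x)<.03)&(abs(W[...,1]-y)<.03)
for lo,hi in [(.098,.112),(.060,.067),(.053,.0595)]:
    m=N&(zz>lo)&(zz<hi); print(lo,rect(W,m) if m.sum()>3 else None, np.median(zz[m]) if m.any() else 0)
m=N&(zz>.07); print("top z",np.nanpercentile(zz[m],95), "F",F(),get_state()["time"])
a,_=vision.grab_frame("side")
cv2.imwrite("pics/w3.png",np.hstack([im[60:300,60:460],cv2.resize(a[150:270,170:370],(400,240))]))
```

```text
[-1.02743872  1.57230232  3.97225917]
0.098 (array([527.5, -73.7]), array([17.4, 17.6]), 23.3, 515) 0.1051453166496294
0.06 (array([523.7, -73.4]), array([27.1, 18.8]), 84.9, 217) 0.0632255631834272
0.053 (array([525. , -72.5]), array([33. , 27.5]), 86.4, 253) 0.05718971126860506
top z 0.319473934265209 F [ 0.19535384 -0.60741081  0.30664782] 35.4
```

View pics/w3.png

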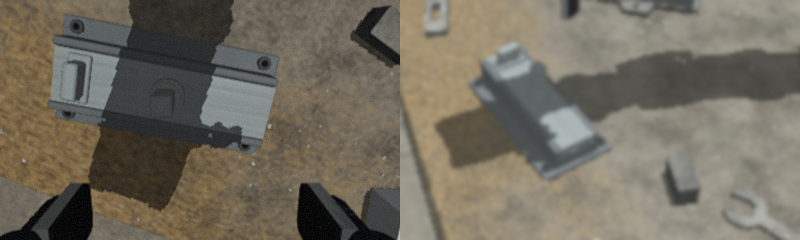

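The pin stands upright at (165,97) in the eye. Its head top is at 0.105 m and its collar top at 0.063 m, so the collar rests on the eye at 0.057 m. The gripper is clear.

```bash
python3 -c "
from station import ticket; print(ticket.close_job())"
```

```text
the job is handed in; nothing more can be done
None
```

The drawbar is coupled: the pin is through both holes with its collar on the eye, and I handed the job in at about 35 s of the 72 s allowed. No verdict was reported.

- **What I did:** I took the smaller grey pin from the stand and lowered it into the tongue's eye until it touched the plate below. I then slid the tongue 41 mm towards the shoe's -y with about 2–9 N of downward pressure. There the tip dropped into the hidden hole and I lowered the pin until the collar seated. The largest downward force I read was about 12 N, at seating.
- **Last checks:** After release, the wrist camera gave a head top of 0.105 m, a collar top of 0.063 m and an eye top of 0.057 m. These are the heights expected with the pin fully home. The pin looked upright, and the gripper was clear and reading almost no force.
- **Not checked:** I had only a partial view of the collar and eye edges, so centring on the eye rests on the pin's fit in the holes, not a direct measurement. I did not re-measure the packing block, nut or strap. The arm did not work close to them and read no unexpected contact.

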